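Hold the tool chest lid at its balance point

TASK

The lid stay of the small grey tool chest is to be refitted, and the lid must be held still for it. First take the small carton off the shut lid and put it in the round steel dish; then lift the lid by its front bar to its balance point, where its weight stands right above the hinge and it would fall neither shut nor open (the lid is deep, so this is about 22 degrees short of upright), without letting it fall over backwards. Finish while still holding the bar in the gripper with the lid there; leave the flashlight and the screw jar alone.

Things in the scene. Friction and masses are not known exactly. Their poses are not given: they have to be found in the camera images.
- chest: Grey steel tool chest (with its lid). The base is fixed, an open box 150 (x) x 200 (y) x 85 mm high. Origin: centre of its underside, on the bench; x points to its rear (hinge side), y to its left, z up. Its front with the lid's bar faces the robot, turned by at most about 0.45 rad.
- chest_hinge (a point): Middle of the hinge line, on the rear top edge of the base, 75 mm behind the chest's origin and 85 mm above the bench; the hinge runs along the chest's y. Axes as chest; fixed.
- chest_lid (a joint): Angle of the lid in rad: 0 shut, growing as the front edge rises and swings to the rear, stop at 1.95. The lid (0.6 kg, nearly free hinge, no spring) is a deep steel cover 150 x 200 x 50 mm high on top of the base, its shut top 135 mm above the bench. It balances at 1.18 rad; below that it falls shut, beyond it falls open.
- lid_weight (a point): Centre of mass of the lid: in the shut lid's frame (axes as the chest's, origin at chest_hinge) at x -84, z +35 mm. Balanced when it is straight above chest_hinge.
- lid_bar (a point): Middle of the lid's front pull bar: round steel, 10 mm thick, 104 mm long straight along the chest's y, 40 mm off the lid's front (centre to face). In the lid's frame at x -190, z +25 mm from chest_hinge; 110 mm above the bench when shut. A gripper pointing down, fingers before and behind the bar, can carry it through the swing, the bar turning between the pads.
- carton: Small yellow and red cardboard carton, rigid, 34 (x) x 62 (y) x 26 mm high, 0.08 kg, lying flat on the shut lid. Origin: centre of its underside.
- parts_dish: Round pressed-steel parts dish, loose, 0.25 kg, 117 mm across the rim, 26 mm high; the inside slopes like a shallow cone from the rim to a flat about 40 mm wide, 2 mm above the bench, so the carton rests some 10 mm above the bench. Origin: centre of its underside.
- flashlight: Black flashlight lying on the bench, 34 x 126 x 34 mm. A bystander. Origin: centre of its underside.
- screw_jar: Jar of screws with a black lid standing on the bench, 60 mm across, 76 mm high. A bystander. Origin: centre of its underside.
Not all that is in view belongs to the job. Of the things like the carton, leave any that is purple; of the rest the smaller one is meant.

How it is judged:
By the outcome, as a careful person would: the job done as asked, in the order asked, and still so for the second after the job is handed in, while the arm keeps its last pose, push and grip.
It also fails if it takes over 56 s, if anything falls off the work surface, if the arm or the gripper's body presses on something with over 40 N, if the wrist force passes 120 N, or if a joint passes its speed limit or range.

ROBOT

A 7-joint arm with a two-finger parallel gripper is mounted at the origin on a cart in front of the work surface, level with it; the furniture and walls round the work are solid. World frame = base frame: x ahead of the robot, y to its left, z up, the work surface at z = 0. Lengths are in m, angles in degrees, forces in N, time in s.
With the tool pointing down it reaches from about 0.425 to 0.875 m from the base axis. Payload 4.7 kg.
Tool frame: the origin (TCP) lies at the very end of the fingers, on their centre line; the grasp point (between the pads) lies 19 mm behind it (env.grip_point_offset is the distance from the TCP to the grasp point, in m); z points along the fingers, y is the line along which they close (so a half turn about z gives the same grasp; the last joint's range is limited). The gripper opens to 87 mm and grips with 3 to 60 N. Pads are 19 mm wide; open, the fingers measure 117 mm over their backs; the gripper's body (75 mm by 190 mm) begins 51 mm behind the grasp point.
Start: joints at [72.084, 18.392, -4.016, 83.108, 1.295, 78.541, -3.26], TCP at [0.209, -0.616, 0.223] pointing down, gripper open.
Joint ranges: [-163.93, 163.93], [-17.29, 119.83], [-79.2, 71.16], [3.27, 140.29], [-89.18, 269.18], [5.43, 117.66], [-154.24, 154.24]. Speed limits (degrees/s): [147.25, 147.25, 180, 180, 180, 180, 180].

INTERFACE

Orientations are given as [roll, pitch, yaw] about the fixed x, y, z axes, in that order (R = Rz(yaw) Ry(pitch) Rx(roll)).
In Python, from cell import env gives the robot as it stands.
- The arm moves only by the tool jog_arm, never from a script. Its argument "motion" is a list of rows, each an object of numbers: "x", "y", "z": the shift along the tool's x, y, z in cm; "ax", "ay", "az": the turn, a rotation vector about the tool's x, y, z in degrees. In form: [{"x": .., "y": .., "z": .., "ax": .., "ay": .., "az": ..}, ...]. A call has exactly 5 rows; each row shifts and turns the commanded pose from where the row before left it, along the tool's axes as they then stand; what a row does not reach is not made up. A row lasts 1/10 s, in which the tool goes at most 50 mm and 8.59 degrees, less where a joint would pass 70% of its speed; a pose out of reach is approached as far as the arm can. A call is refused whole if a number of a shift passes 5 or a number of a turn 8.59, either way. A call with a gripper value outside its range is refused whole. "claw" is the gripper command: -1 is shut, 1 is fully open, values between are in proportion, set as the call begins (left out, the last holds). The fingers move at their own pace and stop on an object; "squeeze" is the grip in N (left out, the last holds). Time passes only in rows, so rows that do not move let the fingers close, or fill a call up. It gives the time, the measured TCP pose, the force, the opening and the grip force at its end, in the units of the state.
- env.get_obs(): the state, without advancing time (a new reading comes with each control period).
- env.read_camera(name): name is "scene" or "top"; returns the picture (400x640x3 uint8, red, green, blue); there is no depth.
- env.camera_params(name): a dict with "fx", "fy", "cx", "cy" (pixels), "extrinsics" (4x4, takes a point from world to camera coordinates). Camera axes: x right, y up, looking along -z (the intrinsics and any distortion apply to the point x, -y, -z); pixel columns grow to the right and rows downward; lengths in m; the calibration is good to about 2 mm. A picture is of the moment at which its call begins. camera_params takes no time and is no camera call.
- env.sign_off(): hands the job in; it is judged then, once.
The state is a dict: "time_s": time; "qpos": joint angles; "joint_velocities": joint speeds; "effort": joint torques, N m; "tool_pos": TCP position; "tool_rot": TCP orientation; "force": force on the tool from outside, world axes, zero at the start; "wrist_torque": the same for the moment, N m; "grip_width": finger opening in m; "grasp_force": force on a finger pad.
Only numpy, scipy, OpenCV 4.12 (cv2) and the standard library are available. Lean on these libraries where they do the work, as an engineer would, in place of code of your own. Each camera call takes 0.05 s, during which the arm holds its last target. There are 200 camera calls.

## Working session

There is one attempt and no reset: what is moved stays moved. The work goes in short steps, Python scripts to look and compute and a tool call to move; the robot and the scene stay as the last step left them, time stands still between calls to the robot, and variables do not carry over. Pictures are saved under pics/ and viewed, at most 10 in all, crops included, and the job is handed in when it is done.

Besides the shell and the picture viewer there is one more tool, called after "Call:" as name(argument=value, ...) on one line, values as JSON. jog_arm: Moves the arm, as the interface text tells. Its arguments: {"type":"object","properties":{"motion":{"type":"array"},"claw":{"type":"number"},"squeeze":{"type":"number"}},"required":["motion"]}

```bash
mkdir -p pics; ls; python3 - <<'E'
from cell import env
import cv2,numpy as np
for n in("scene","top"):
    cv2.imwrite(f"pics/{n}0.png",env.read_camera(n)[:,:,::-1])
    p=env.camera_params(n);print(n,{k:(np.round(v,4).tolist() if k=="extrinsics" else v) for k,v in p.items()})
print(env.get_obs())
E
```

```text
pics
scene {'fx': 472.5815539373038, 'fy': 472.5815539373038, 'cx': 319.3013571179606, 'cy': 194.65537259960894, 'extrinsics': [[0.736, -0.6769, -0.01, -0.4795], [0.4288, 0.4547, 0.7806, -0.2632], [-0.5238, -0.5789, 0.6249, -1.3657], [0.0, 0.0, 0.0, 1.0]]}
top {'fx': 372.60733115642586, 'fy': 372.60733115642586, 'cx': 322.9149971880155, 'cy': 197.4183746056327, 'extrinsics': [[-0.007, -0.9999, -0.0099, -0.0944], [0.9863, -0.0085, 0.1645, -0.5374], [-0.1645, -0.0086, 0.9863, -1.1044], [0.0, 0.0, 0.0, 1.0]]}
{'time_s': 0.1, 'qpos': array([72.08353886, 18.43479574, -4.01440099, 83.16757793,  1.29674487,
       78.53963887, -3.26267382]), 'joint_velocities': array([-0.11244015, -0.12004693, -0.01129481, -0.19864917,  0.08651607,
        0.00880404,  0.02559799]), 'effort': array([ 3.19250294e-04, -4.92569017e+01, -4.05755332e-01, -3.13399780e+01,
       -6.41166698e-02,  3.94306029e-02,  5.98807924e-05]), 'tool_pos': array([ 0.208436  , -0.61516299,  0.22157384]), 'tool_rot': array([-1.79903309e+02,  7.44367104e-03,  1.87226561e+01]), 'force': array([0.39629802, 0.55908887, 0.28131328]), 'wrist_torque': array([ 0.03793374, -0.00725502, -0.00557951]), 'grasp_force': 0.0, 'grip_width': 0.08723546769305646}
```

View pics/scene0.png

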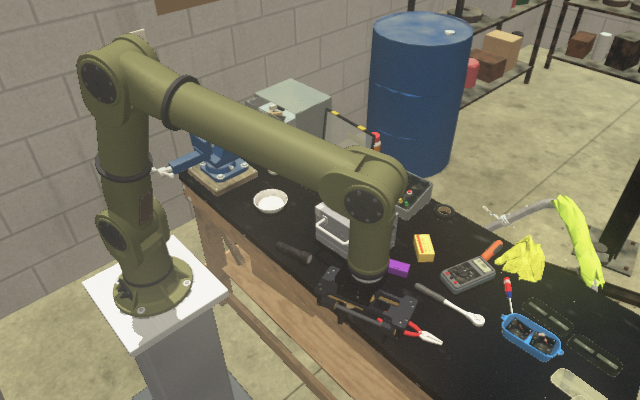

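View pics/top0.png

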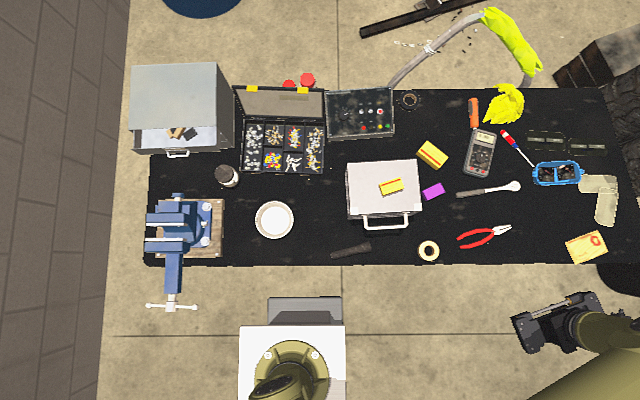

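The scene view shows the dish at (270,201), with the arm hiding most of the chest. In the top view the chest lid is at about (384,188) with its bar at (385,226), the dish at (274,220), the jar at (228,176) and the flashlight at (350,250).
Candidates for the carton in the top view: yellow on the lid (390,187), larger yellow on the bench (432,154), purple (433,191), yellow box (586,246). By the description I choose the one on the lid, and check it in a close crop.

```bash
python3 - <<'E'
import cv2
im=cv2.imread("pics/top0.png")
cv2.imwrite("pics/c1.png",cv2.resize(im[140:240,330:460],None,fx=6,fy=6,interpolation=cv2.INTER_CUBIC))
E
```

```text
(no output)
```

View pics/c1.png

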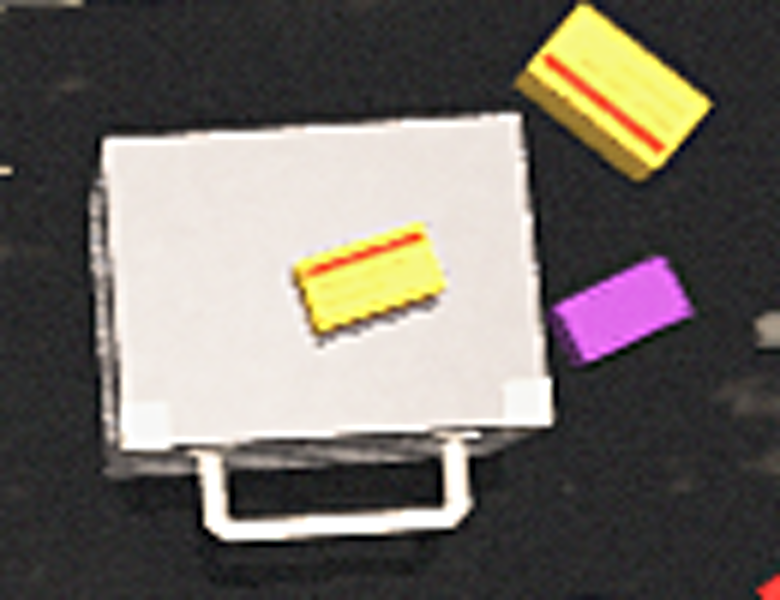

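The crop shows the small yellow carton on the lid, its top centre at about (371,279) in the crop; the larger yellow one and the purple one lie on the bench beside it, so the choice holds. Lid corners in the crop: (105,140), (520,115), (552,425), (122,447). Bar: (225,530) to (460,517).

```bash
cat > h.py <<'E'
import numpy as np
from cell import env
from scipy.spatial.transform import Rotation as Ro
def w(n,u,v,z):
    p=env.camera_params(n);E=np.array(p["extrinsics"]);R,t=E[:3,:3],E[:3,3]
    d=R.T@np.array([(u-p["cx"])/p["fx"],-(v-p["cy"])/p["fy"],-1]);c=-R.T@t
    return c+d*(z-c[2])/d[2]
def px(n,P):
    p=env.camera_params(n);E=np.array(p["extrinsics"]);q=E[:3,:3]@P+E[:3,3]
    return p["cx"]+p["fx"]*q[0]/-q[2],p["cy"]+p["fy"]*q[1]/q[2]
def delta(P,rpy):
    "tool-frame shift (cm) and turn (deg) from the measured pose to target"
    o=env.get_obs();R=Ro.from_euler('xyz',o["tool_rot"],degrees=True);T=Ro.from_euler('xyz',rpy,degrees=True)
    print("t",o["time_s"],"shift cm",np.round(R.inv().apply(np.array(P)-o["tool_pos"])*100,2),"turn",np.round((R.inv()*T).as_rotvec(degrees=True),2))
E
python3 - <<'E'
from h import *
c=lambda u,v,z:w("top",330+(u+.5)/6-.5,140+(v+.5)/6-.5,z)
def show(n,L,z):
    P=np.array([c(u,v,z) for u,v in L]);print(n,np.round(P[:,:2],4).tolist(),"mean",np.round(P.mean(0),4),"edges",np.round([np.linalg.norm(P[i]-P[i-1]) for i in range(len(P))],4))
    e=P[1]-P[0];print("  yaw of edge0-1",np.degrees(np.arctan2(e[1],e[0])))
show("lid",[(105,140),(520,115),(552,425),(122,447)],.135)
show("carton",[(296,268),(424,226),(444,285),(318,330)],.161)
show("carton_face",[(296,268),(424,226),(440,275),(312,318)],.161)
show("bar",[(225,530),(460,517)],.112)
for n,u,v,z in[("dish",274,220,.026),("jar",228,168,.076),("jarb",229,182,.04),("fl1",333,254,.017),("fl2",371,247,.017)]:print(n,np.round(w("top",u,v,z),4))
E=np.array(env.camera_params("top")["extrinsics"]);print("cam",-E[:3,:3].T@E[:3,3])
import cv2
im=cv2.imread("pics/top0.png")
g=im.min(2)[195:245,250:300]>150
ys,xs=np.nonzero(g);print("dish bbox",xs.min()+250,xs.max()+250,ys.min()+195,ys.max()+195)
for a in((xs.min()+xs.max())/2+250,),:
    m=(a[0],(ys.min()+ys.max())/2+195);print(m,w("top",*m,.026), w("top",xs.min()+250,m[1],.026),w("top",xs.max()+250,m[1],.026))
E
```

```text
lid [[0.6215, -0.1696], [0.632, -0.3687], [0.4821, -0.3765], [0.4733, -0.175]] mean [ 0.5522 -0.2725  0.135 ] edges [0.1483 0.1994 0.1501 0.2017]
  yaw of edge0-1 -86.99921362713785
carton [[0.5529, -0.2553], [0.5722, -0.3153], [0.5443, -0.3233], [0.5237, -0.2645]] mean [ 0.5483 -0.2896  0.161 ] edges [0.0306 0.063  0.0291 0.0623]
  yaw of edge0-1 -72.11861971931708
carton_face [[0.5529, -0.2553], [0.5722, -0.3153], [0.549, -0.3217], [0.5293, -0.262]] mean [ 0.5509 -0.2886  0.161 ] edges [0.0245 0.063  0.0241 0.0629]
  yaw of edge0-1 -72.11861971931708
bar [[0.436, -0.2247], [0.4413, -0.3365]] mean [ 0.4386 -0.2806  0.112 ] edges [0.112 0.112]
  yaw of edge0-1 -87.28046969638535
dish [0.4699 0.0539 0.026 ]
jar [0.6246 0.1893 0.076 ]
jarb [0.5887 0.1943 0.04  ]
fl1 [ 0.3644 -0.1282  0.017 ]
fl2 [ 0.3849 -0.2455  0.017 ]
cam [ 0.3477182  -0.10845941  1.17674628]
dish bbox 255 293 201 238
(np.float64(274.0), np.float64(219.5)) [0.47149835 0.05389942 0.026     ] [0.4719732 0.1129936 0.026    ] [ 0.47102398 -0.00513502  0.026     ]
```

```bash
python3 - <<'E'
from h import *
delta([.5475,-.29,.25],[180,0,107.9])
E
```

```text
t 0.1 shift cm [ 42.55 -19.92  -2.81] turn [-8.000e-02 -7.000e-02 -8.918e+01]
```

Call:
jog_arm(motion=[{"x": 2,"y": -1,"z": -0.4},{"x": 4,"y": -1.9,"z": -0.6},{"x": 4,"y": -1.9,"z": -0.6},{"x": 4,"y": -1.9,"z": -0.6},{"x": 4,"y": -1.9,"z": -0.6}], claw=1, squeeze=15)

```text
$.motion[0]: bad value
```

Call:
jog_arm(motion=[{"x": 4,"y": -1.9},{"x": 4,"y": -1.9},{"x": 4,"y": -1.9},{"x": 4,"y": -1.9},{"x": 4,"y": -1.9}])

```text
$.motion[0]: bad value
```

Call:
jog_arm(motion=[{"x": 3,"y": -1.2},{"x": 1.5,"y": -0.5},{"az": -7},{"az": -7},{"az": -7}])

```text
$.motion[0]: bad value
```

Call:
jog_arm(motion=[{"az": -8},{"az": -8},{"az": -8},{"az": -8},{"az": -8}])

```text
$.motion[0]: bad value
```

Call:
jog_arm(motion=[{"az": -8},{"az": -8},{"az": -8},{"az": -4.2},{}])

```text
$.motion[0]: bad value
```

```bash
python3 - <<'E'
from h import *
import cv2
delta([.5475,-.29,.139],[180,0,107.9])
o=env.get_obs();print(o["tool_pos"],o["tool_rot"],o["qpos"],o["force"])
im=env.read_camera("scene")[:,:,::-1]
cv2.imwrite("pics/s1.png",cv2.resize(im[140:300,260:460],None,fx=4,fy=3.75/.94,interpolation=cv2.INTER_CUBIC)[:600])
E
```

```text
t 0.1 shift cm [ 42.55 -19.9    8.29] turn [-8.000e-02 -7.000e-02 -8.918e+01]
[ 0.208436   -0.61516299  0.22157384] [-1.79903309e+02  7.44367104e-03  1.87226561e+01] [72.08353886 18.43479574 -4.01440099 83.16757793  1.29674487 78.53963887
 -3.26267382] [0.39629802 0.55908887 0.28131328]
```

View pics/s1.png

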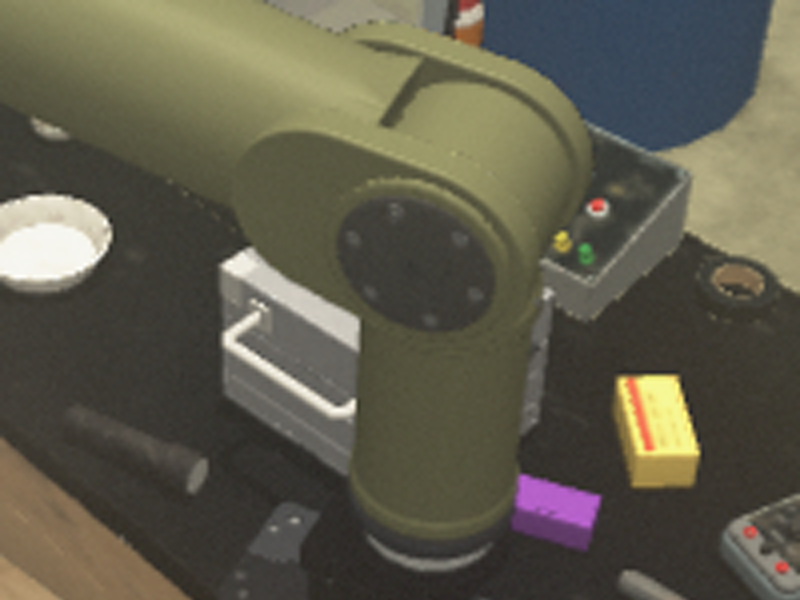

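The moves were refused because each row needs all six numbers. The picture shows the arm still at its start, hiding the right side of the chest, with the bar ends at about (265,305) and (350,405) in the crop. I'll resend with full rows.

Call:
jog_arm(motion=[{"x": 2,"y": -1,"z": -0.4,"ax": 0,"ay": 0,"az": 0},{"x": 4,"y": -1.9,"z": -0.6,"ax": 0,"ay": 0,"az": 0},{"x": 4,"y": -1.9,"z": -0.6,"ax": 0,"ay": 0,"az": 0},{"x": 4,"y": -1.9,"z": -0.6,"ax": 0,"ay": 0,"az": 0},{"x": 4,"y": -1.9,"z": -0.6,"ax": 0,"ay": 0,"az": 0}], claw=1, squeeze=15)

```text
time_s: 0.65
tool_pos: [0.3524, -0.4749, 0.2505]
tool_rot: [-180.0, 0.0, 18.7]
force: [-0.7, -0.8, -0.3]
grip_width: 0.0869
grasp_force: 0.0
```

Call:
jog_arm(motion=[{"x": 4,"y": -1.9,"z": 0,"ax": 0,"ay": 0,"az": 0},{"x": 4,"y": -1.9,"z": 0,"ax": 0,"ay": 0,"az": 0},{"x": 4,"y": -1.9,"z": 0,"ax": 0,"ay": 0,"az": 0},{"x": 4,"y": -1.9,"z": 0,"ax": 0,"ay": 0,"az": 0},{"x": 4,"y": -1.9,"z": 0,"ax": 0,"ay": 0,"az": 0}])

```text
time_s: 1.15
tool_pos: [0.5113, -0.3208, 0.2504]
tool_rot: [180.0, 0.0, 18.7]
force: [0.7, -0.3, -0.1]
grip_width: 0.0868
grasp_force: 0.0
```

Call:
jog_arm(motion=[{"x": 3,"y": -1.2,"z": 0,"ax": 0,"ay": 0,"az": 0},{"x": 1.5,"y": -0.5,"z": 0,"ax": 0,"ay": 0,"az": 0},{"x": 0,"y": 0,"z": 0,"ax": 0,"ay": 0,"az": -7},{"x": 0,"y": 0,"z": 0,"ax": 0,"ay": 0,"az": -7},{"x": 0,"y": 0,"z": 0,"ax": 0,"ay": 0,"az": -7}])

```text
time_s: 1.65
tool_pos: [0.5467, -0.293, 0.2501]
tool_rot: [-180.0, 0.1, 39.9]
force: [-0.5, -0.1, -0.9]
grip_width: 0.087
grasp_force: 0.0
```

Call:
jog_arm(motion=[{"x": 0,"y": 0,"z": 0,"ax": 0,"ay": 0,"az": -8},{"x": 0,"y": 0,"z": 0,"ax": 0,"ay": 0,"az": -8},{"x": 0,"y": 0,"z": 0,"ax": 0,"ay": 0,"az": -8},{"x": 0,"y": 0,"z": 0,"ax": 0,"ay": 0,"az": -8},{"x": 0,"y": 0,"z": 0,"ax": 0,"ay": 0,"az": -8}])

```text
time_s: 2.15
tool_pos: [0.5465, -0.2933, 0.2502]
tool_rot: [-179.9, 0.0, 79.9]
force: [-0.1, 0.6, 0.2]
grip_width: 0.0867
grasp_force: 0.0
```

Call:
jog_arm(motion=[{"x": 0,"y": 0,"z": 0,"ax": 0,"ay": 0,"az": -8},{"x": 0,"y": 0,"z": 0,"ax": 0,"ay": 0,"az": -8},{"x": 0,"y": 0,"z": 0,"ax": 0,"ay": 0,"az": -8},{"x": 0,"y": 0,"z": 0,"ax": 0,"ay": 0,"az": -4},{"x": 0,"y": 0,"z": 0,"ax": 0,"ay": 0,"az": 0}])

```text
time_s: 2.65
tool_pos: [0.5466, -0.2932, 0.2502]
tool_rot: [-179.9, 0.0, 107.6]
force: [-1.0, -1.1, -0.3]
grip_width: 0.0872
grasp_force: 0.0
```

```bash
python3 - <<'E'
from h import *
import cv2
delta([.5475,-.29,.139],[180,0,107.9])
o=env.get_obs();print(o["tool_pos"],o["tool_rot"],o["qpos"],o["force"])
im=env.read_camera("scene")[:,:,::-1]
cv2.imwrite("pics/s2.png",cv2.resize(im[140:300,260:460],None,fx=4,fy=3.75,interpolation=cv2.INTER_CUBIC))
E
```

```text
t 2.65 shift cm [ 0.28  0.2  11.12] turn [-0.07  0.   -0.29]
[ 0.546568   -0.29323405  0.25017157] [-1.79932761e+02  4.88683282e-03  1.07606064e+02] [ 50.66326525  16.62339962 -30.90409728  84.39568878   8.59248098
  81.38229833  37.12773292] [-1.04976138 -1.11386226 -0.26871396]
```

View pics/s2.png

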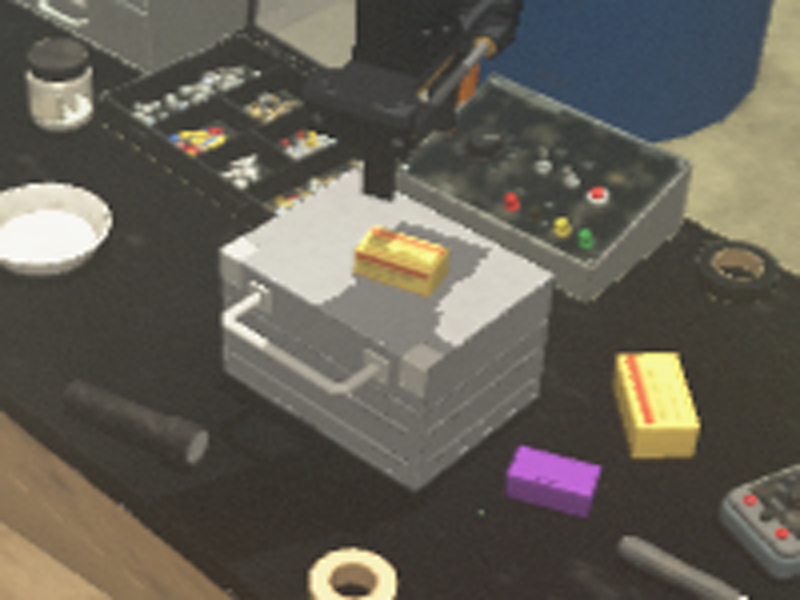

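The scene crop shows the carton on the lid with its top face centred at about (402,249), the bar corners at (232,325) and (340,388), and the gripper above. I'll check the estimates against this view.

```bash
python3 - <<'E'
from h import *
f=lambda P:[round(float(a),1) for a in ((lambda u,v:((u-260)*4+1.5,(v-140)*3.75+1.4))(*px("scene",np.array(P))))]
print("carton top",f([.5475,-.29,.161]))
h=np.array([.627,-.269,.085]);th=np.radians(2.8);X=np.array([np.cos(th),np.sin(th),0]);Y=np.array([-np.sin(th),np.cos(th),0])
b=h-.19*X+[0,0,.025];print(b)
print("bar ends",f(b+.052*Y),f(b-.052*Y))
for sx in(-.15,0):
  for sy in(.1,-.1):print("lid",f(h+sx*X+sy*Y+[0,0,.05]))
u=lambda a,b,z:np.round(w("scene",260+(a-1.5)/4,140+(b-1.4)/3.75,z),4)
print(u(402,249,.161),u(232,325,.11),u(340,388,.11),u(220,258,.135),u(402,350,.135),u(550,283,.135))
E
```

```text
carton top [400.1, 250.7]
[ 0.43722683 -0.27828146  0.11      ]
bar ends [228.6, 325.8] [332.9, 390.7]
lid [220.4, 250.5]
lid [423.4, 370.9]
lid [353.3, 168.8]
lid [554.8, 275.6]
[ 0.5501 -0.2895  0.161 ] [ 0.4371 -0.2274  0.11  ] [ 0.4454 -0.3317  0.11  ] [ 0.4659 -0.1831  0.135 ] [ 0.4876 -0.3504  0.135 ] [ 0.6225 -0.3722  0.135 ]
```

Call:
jog_arm(motion=[{"x": 0.3,"y": 0.2,"z": 3,"ax": 0,"ay": 0,"az": 0},{"x": 0,"y": 0,"z": 3,"ax": 0,"ay": 0,"az": 0},{"x": 0,"y": 0,"z": 2.5,"ax": 0,"ay": 0,"az": 0},{"x": 0,"y": 0,"z": 1.6,"ax": 0,"ay": 0,"az": 0},{"x": 0,"y": 0,"z": 0.9,"ax": 0,"ay": 0,"az": 0}])

```text
time_s: 3.2
tool_pos: [0.5477, -0.2885, 0.139]
tool_rot: [-179.9, -0.1, 107.6]
force: [-0.2, -0.5, -0.6]
grip_width: 0.087
grasp_force: 0.0
```

Call:
jog_arm(motion=[{"x": 0,"y": 0,"z": 0,"ax": 0,"ay": 0,"az": 0},{"x": 0,"y": 0,"z": 0,"ax": 0,"ay": 0,"az": 0},{"x": 0,"y": 0,"z": 0,"ax": 0,"ay": 0,"az": 0},{"x": 0,"y": 0,"z": 0,"ax": 0,"ay": 0,"az": 0},{"x": 0,"y": 0,"z": 0,"ax": 0,"ay": 0,"az": 0}], claw=-1)

```text
time_s: 3.7
tool_pos: [0.549, -0.2884, 0.1413]
tool_rot: [180.0, 0.1, 107.7]
force: [0.0, 0.5, 0.3]
grip_width: 0.0548
grasp_force: 0.0
```

Call:
jog_arm(motion=[{"x": 0,"y": 0,"z": 0,"ax": 0,"ay": 0,"az": 0},{"x": 0,"y": 0,"z": 0,"ax": 0,"ay": 0,"az": 0},{"x": 0,"y": 0,"z": 0,"ax": 0,"ay": 0,"az": 0},{"x": 0,"y": 0,"z": 0,"ax": 0,"ay": 0,"az": 0},{"x": 0,"y": 0,"z": 0,"ax": 0,"ay": 0,"az": 0}])

```text
time_s: 4.2
tool_pos: [0.5485, -0.2882, 0.1406]
tool_rot: [-180.0, 0.0, 107.7]
force: [-0.2, -0.1, 0.5]
grip_width: 0.0337
grasp_force: 15.0
```

Call:
jog_arm(motion=[{"x": 0,"y": 0,"z": -1,"ax": 0,"ay": 0,"az": 0},{"x": 0,"y": 0,"z": -2,"ax": 0,"ay": 0,"az": 0},{"x": 0,"y": 0,"z": -2,"ax": 0,"ay": 0,"az": 0},{"x": 1.9,"y": 0.2,"z": -1,"ax": 0,"ay": 0,"az": 0},{"x": 3,"y": 0.3,"z": 0,"ax": 0,"ay": 0,"az": 0}])

```text
time_s: 4.7
tool_pos: [0.5393, -0.242, 0.2029]
tool_rot: [179.8, 0.2, 107.5]
force: [0.5, 1.0, -0.9]
grip_width: 0.034
grasp_force: 15.0
```

Call:
jog_arm(motion=[{"x": 4,"y": 0.3,"z": 0,"ax": 0,"ay": 0,"az": 0},{"x": 4,"y": 0.4,"z": 0,"ax": 0,"ay": 0,"az": 0},{"x": 4,"y": 0.4,"z": 0,"ax": 0,"ay": 0,"az": 0},{"x": 4,"y": 0.4,"z": 0,"ax": 0,"ay": 0,"az": 0},{"x": 4,"y": 0.3,"z": 0,"ax": 0,"ay": 0,"az": 0}])

```text
time_s: 5.2
tool_pos: [0.4943, -0.0423, 0.2012]
tool_rot: [180.0, 0.0, 107.7]
force: [-0.3, -0.5, -0.1]
grip_width: 0.0337
grasp_force: 15.0
```

Call:
jog_arm(motion=[{"x": 4,"y": 0.3,"z": 0,"ax": 0,"ay": 0,"az": 0},{"x": 3,"y": 0.2,"z": 0,"ax": 0,"ay": 0,"az": 0},{"x": 2,"y": 0.2,"z": 2,"ax": 0,"ay": 0,"az": 0},{"x": 1,"y": 0.1,"z": 3,"ax": 0,"ay": 0,"az": 0},{"x": 0,"y": 0,"z": 3,"ax": 0,"ay": 0,"az": 0}])

```text
time_s: 5.7
tool_pos: [0.4722, 0.0558, 0.121]
tool_rot: [179.9, 0.1, 107.9]
force: [1.4, -0.8, -1.0]
grip_width: 0.0338
grasp_force: 15.0
```

```bash
python3 - <<'E'
from h import *
import cv2
delta([.4715,.0539,.018],[180,0,107.7])
o=env.get_obs();print(o["tool_pos"],o["grip_width"],o["grasp_force"])
im=env.read_camera("scene")[:,:,::-1]
cv2.imwrite("pics/s3.png",cv2.resize(im[110:260,200:400],None,fx=4,fy=4,interpolation=cv2.INTER_CUBIC))
E
```

```text
t 5.7 shift cm [-0.14 -0.15 10.3 ] turn [0.14 0.09 0.22]
[0.47221355 0.05580415 0.12095823] 0.03379513990554856 14.999151080846786
```

View pics/s3.png

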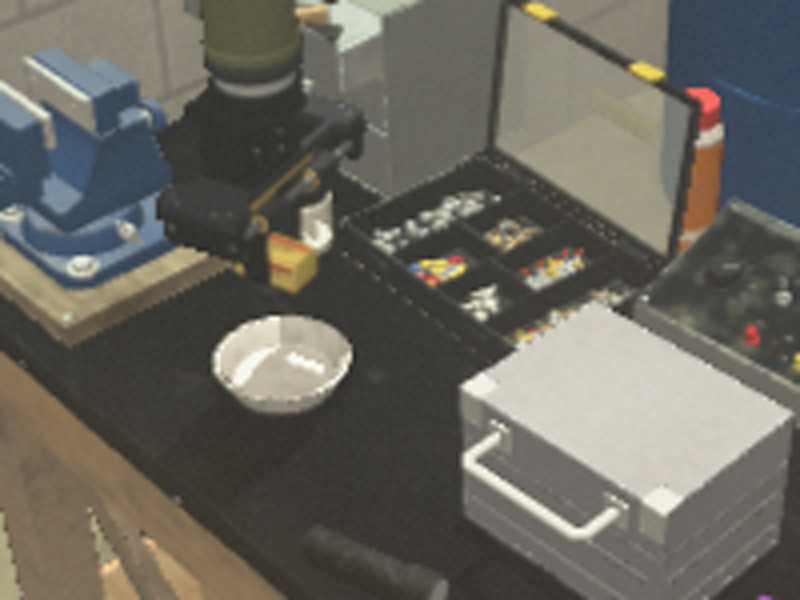

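The carton is in the gripper at (290,262), above the dish, whose rim is centred at about (283,357). The lid is now clear, and the bar runs from (468,462) to (580,535).

```bash
python3 - <<'E'
from h import *
print(w("scene",200+281.5/4,110+355.5/4,.026))
E
```

```text
[0.47371734 0.05557398 0.026     ]
```

Call:
jog_arm(motion=[{"x": -0.1,"y": -0.2,"z": 3,"ax": 0,"ay": 0,"az": 0},{"x": 0,"y": 0,"z": 3,"ax": 0,"ay": 0,"az": 0},{"x": 0,"y": 0,"z": 2,"ax": 0,"ay": 0,"az": 0},{"x": 0,"y": 0,"z": 1,"ax": 0,"ay": 0,"az": 0},{"x": 0,"y": 0,"z": 0.5,"ax": 0,"ay": 0,"az": 0}])

```text
time_s: 6.25
tool_pos: [0.4704, 0.0519, 0.0256]
tool_rot: [-180.0, -0.0, 107.7]
force: [0.1, 0.1, -0.7]
grip_width: 0.0338
grasp_force: 15.0
```

Call:
jog_arm(motion=[{"x": 0.2,"y": 0.2,"z": 0.3,"ax": 0,"ay": 0,"az": 0},{"x": 0,"y": 0,"z": 0.2,"ax": 0,"ay": 0,"az": 0},{"x": 0,"y": 0,"z": 0.2,"ax": 0,"ay": 0,"az": 0},{"x": 0,"y": 0,"z": 0,"ax": 0,"ay": 0,"az": 0},{"x": 0,"y": 0,"z": 0,"ax": 0,"ay": 0,"az": 0}])

```text
time_s: 6.75
tool_pos: [0.4718, 0.0546, 0.0188]
tool_rot: [180.0, 0.0, 107.7]
force: [-0.5, 0.7, -0.9]
grip_width: 0.0342
grasp_force: 15.0
```

Call:
jog_arm(motion=[{"x": 0,"y": 0,"z": 0.1,"ax": 0,"ay": 0,"az": 0},{"x": 0,"y": 0,"z": 0.1,"ax": 0,"ay": 0,"az": 0},{"x": 0,"y": 0,"z": 0,"ax": 0,"ay": 0,"az": 0},{"x": 0,"y": 0,"z": 0,"ax": 0,"ay": 0,"az": 0},{"x": 0,"y": 0,"z": 0,"ax": 0,"ay": 0,"az": 0}])

```text
time_s: 7.25
tool_pos: [0.4719, 0.0548, 0.017]
tool_rot: [180.0, 0.0, 107.7]
force: [-0.7, 1.3, 5.4]
grip_width: 0.0337
grasp_force: 15.0
```

Call:
jog_arm(motion=[{"x": 0,"y": 0,"z": 0,"ax": 0,"ay": 0,"az": 0},{"x": 0,"y": 0,"z": 0,"ax": 0,"ay": 0,"az": 0},{"x": 0,"y": 0,"z": 0,"ax": 0,"ay": 0,"az": 0},{"x": 0,"y": 0,"z": 0,"ax": 0,"ay": 0,"az": 0},{"x": 0,"y": 0,"z": 0,"ax": 0,"ay": 0,"az": 0}], claw=0.1)

```text
time_s: 7.75
tool_pos: [0.4714, 0.0545, 0.0164]
tool_rot: [-180.0, -0.0, 107.7]
force: [0.2, 0.4, 0.4]
grip_width: 0.0475
grasp_force: 0.0
```

Call:
jog_arm(motion=[{"x": 0,"y": 0,"z": -1,"ax": 0,"ay": 0,"az": 0},{"x": 0,"y": 0,"z": -2,"ax": 0,"ay": 0,"az": 0},{"x": 0,"y": 0,"z": -4,"ax": 0,"ay": 0,"az": 0},{"x": 0,"y": 0,"z": -4,"ax": 0,"ay": 0,"az": 0},{"x": 0,"y": 0,"z": -4,"ax": 0,"ay": 0,"az": 0}])

```text
time_s: 8.25
tool_pos: [0.4713, 0.055, 0.1687]
tool_rot: [180.0, 0.0, 107.8]
force: [0.5, -0.1, -0.0]
grip_width: 0.0481
grasp_force: 0.0
```

```bash
python3 - <<'E'
from h import *
import cv2
delta([.439,-.2795,.19],[180,0,92.8])
im=env.read_camera("scene")[:,:,::-1]
cv2.imwrite("pics/s4.png",cv2.resize(im[110:260,200:400],None,fx=4,fy=4,interpolation=cv2.INTER_CUBIC))
E
```

```text
t 8.25 shift cm [-30.87 -13.28  -2.13] turn [3.000e-02 1.000e-02 1.497e+01]
```

View pics/s4.png

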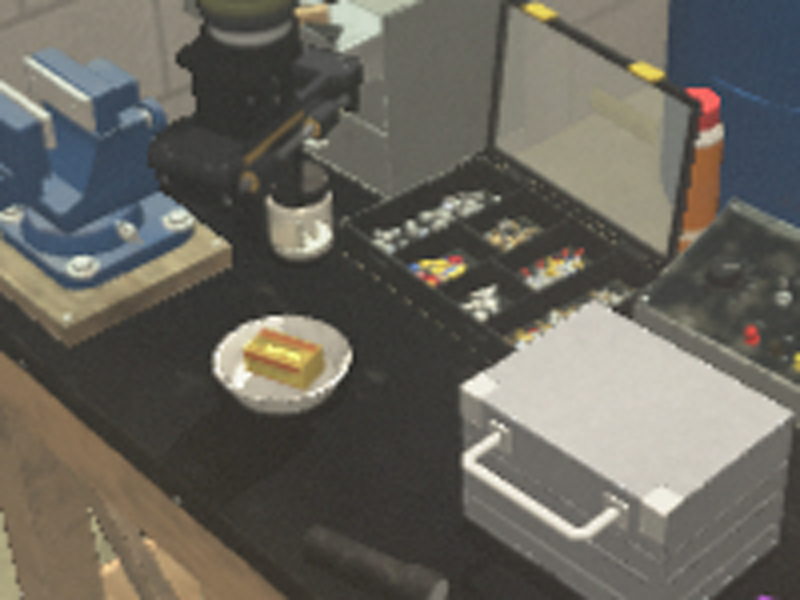

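The carton lies flat in the dish at (285,357). Next, on to the bar.

Call:
jog_arm(motion=[{"x": 0,"y": 0,"z": -0.5,"ax": 0,"ay": 0,"az": 7.5},{"x": 0,"y": 0,"z": -0.5,"ax": 0,"ay": 0,"az": 7.5},{"x": -2,"y": -0.3,"z": -0.5,"ax": 0,"ay": 0,"az": 0},{"x": -4,"y": -0.6,"z": -0.6,"ax": 0,"ay": 0,"az": 0},{"x": -4,"y": -0.6,"z": 0,"ax": 0,"ay": 0,"az": 0}], claw=-0.31)

```text
time_s: 8.8
tool_pos: [0.4619, -0.0464, 0.189]
tool_rot: [179.8, 0.1, 92.9]
force: [1.4, -0.5, 0.1]
grip_width: 0.0304
grasp_force: 0.0
```

Call:
jog_arm(motion=[{"x": -4,"y": -0.6,"z": 0,"ax": 0,"ay": 0,"az": 0},{"x": -4,"y": -0.6,"z": 0,"ax": 0,"ay": 0,"az": 0},{"x": -4,"y": -0.6,"z": 0,"ax": 0,"ay": 0,"az": 0},{"x": -4,"y": -0.6,"z": 0,"ax": 0,"ay": 0,"az": 0},{"x": -4,"y": -0.6,"z": 0,"ax": 0,"ay": 0,"az": 0}])

```text
time_s: 9.3
tool_pos: [0.4406, -0.2487, 0.1882]
tool_rot: [180.0, 0.0, 92.7]
force: [0.2, -0.0, 0.2]
grip_width: 0.0303
grasp_force: 0.0
```

Call:
jog_arm(motion=[{"x": -2,"y": -0.3,"z": 0,"ax": 0,"ay": 0,"az": 0},{"x": -1.2,"y": -0.1,"z": 0,"ax": 0,"ay": 0,"az": 0},{"x": 0,"y": 0,"z": 0,"ax": 0,"ay": 0,"az": 0},{"x": 0,"y": 0,"z": 0,"ax": 0,"ay": 0,"az": 0},{"x": 0,"y": 0,"z": 0,"ax": 0,"ay": 0,"az": 0}])

```text
time_s: 9.8
tool_pos: [0.4391, -0.2772, 0.1877]
tool_rot: [180.0, -0.0, 92.9]
force: [-0.9, 0.2, -0.9]
grip_width: 0.0302
grasp_force: 0.0
```

```bash
python3 - <<'E'
from h import *
import cv2
delta([.438,-.279,.091],[180,0,92.8])
o=env.get_obs();print(o["tool_pos"],o["tool_rot"],o["grip_width"],o["qpos"])
im=env.read_camera("top")[:,:,::-1]
cv2.imwrite("pics/t5.png",cv2.resize(im[140:260,330:460],None,fx=5,fy=5,interpolation=cv2.INTER_CUBIC))
E
```

```text
t 9.8 shift cm [-0.18 -0.13  9.67] turn [ 0.01 -0.02  0.11]
[ 0.43914478 -0.27721684  0.18770233] [ 1.79988966e+02 -1.97878537e-02  9.29052204e+01] 0.030196662859205012 [ 55.11886237   5.11120252 -27.05181058 103.46808001   2.41796259
  71.99317851  30.31672757]
```

View pics/t5.png

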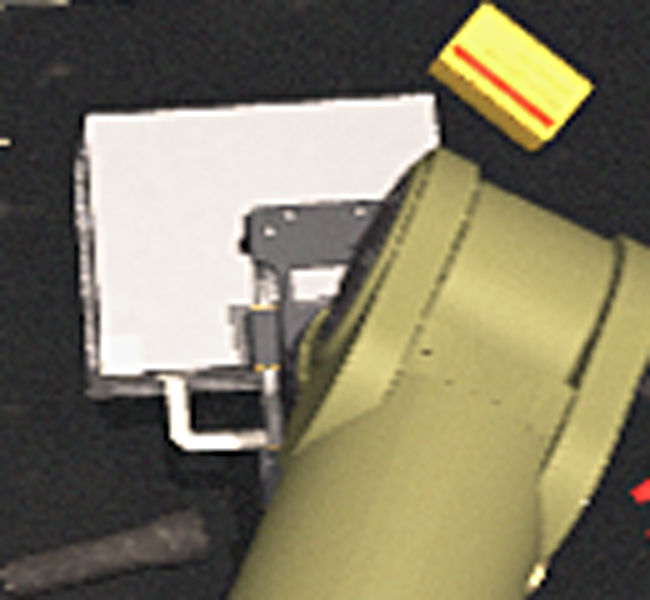

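The arm hides the middle of the bar; its left half, from (180,440) to (265,440), lines up with the gripper. I'll descend with force checks.

Call:
jog_arm(motion=[{"x": -0.1,"y": -0.1,"z": 2,"ax": 0,"ay": 0,"az": 0},{"x": 0,"y": 0,"z": 2,"ax": 0,"ay": 0,"az": 0},{"x": 0,"y": 0,"z": 1.5,"ax": 0,"ay": 0,"az": 0},{"x": 0,"y": 0,"z": 1,"ax": 0,"ay": 0,"az": 0},{"x": 0,"y": 0,"z": 0.4,"ax": 0,"ay": 0,"az": 0}])

```text
time_s: 10.35
tool_pos: [0.4371, -0.2797, 0.1176]
tool_rot: [-179.9, -0.1, 92.8]
force: [-0.6, 0.0, 0.8]
grip_width: 0.0296
grasp_force: 0.0
```

Call:
jog_arm(motion=[{"x": 0,"y": 0,"z": 0.3,"ax": 0,"ay": 0,"az": 0},{"x": 0,"y": 0,"z": 0.3,"ax": 0,"ay": 0,"az": 0},{"x": 0,"y": 0,"z": 0.3,"ax": 0,"ay": 0,"az": 0},{"x": 0,"y": 0,"z": 0.3,"ax": 0,"ay": 0,"az": 0},{"x": 0,"y": 0,"z": 0.2,"ax": 0,"ay": 0,"az": 0}])

```text
time_s: 10.85
tool_pos: [0.4375, -0.2805, 0.1045]
tool_rot: [180.0, 0.0, 92.7]
force: [0.1, -0.0, 0.0]
grip_width: 0.0301
grasp_force: 0.0
```

Call:
jog_arm(motion=[{"x": 0,"y": 0,"z": 0.5,"ax": 0,"ay": 0,"az": 0},{"x": 0,"y": 0,"z": 0.5,"ax": 0,"ay": 0,"az": 0},{"x": 0,"y": 0,"z": 0.3,"ax": 0,"ay": 0,"az": 0},{"x": 0,"y": 0,"z": 0,"ax": 0,"ay": 0,"az": 0},{"x": 0,"y": 0,"z": 0,"ax": 0,"ay": 0,"az": 0}])

```text
time_s: 11.35
tool_pos: [0.4374, -0.2803, 0.0915]
tool_rot: [-180.0, -0.0, 92.7]
force: [-0.6, 0.4, -0.6]
grip_width: 0.0298
grasp_force: 0.0
```

Call:
jog_arm(motion=[{"x": 0,"y": 0,"z": 0,"ax": 0,"ay": 0,"az": 0},{"x": 0,"y": 0,"z": 0,"ax": 0,"ay": 0,"az": 0},{"x": 0,"y": 0,"z": 0,"ax": 0,"ay": 0,"az": 0},{"x": 0,"y": 0,"z": 0,"ax": 0,"ay": 0,"az": 0},{"x": 0,"y": 0,"z": 0,"ax": 0,"ay": 0,"az": 0}], claw=-1, squeeze=12)

```text
time_s: 11.85
tool_pos: [0.4372, -0.2805, 0.0917]
tool_rot: [-180.0, 0.0, 92.7]
force: [-1.0, 0.2, 1.9]
grip_width: 0.0093
grasp_force: 12.0
```

```bash
python3 - <<'E'
import numpy as np
L=[0,.02,.06,.11,.17,.23, .29,.35,.41,.47,.53, .59,.65,.71,.77,.83, .88,.93,.97,1.0,1.02]
b=[np.array([-.19*np.cos(t)+.025*np.sin(t),.19*np.sin(t)+.025*np.cos(t)])*100 for t in L]
for i in range(1,len(L)):print(L[i],"y %.2f z %.2f"%(b[i][0]-b[i-1][0],-(b[i][1]-b[i-1][1])),"cum",np.round(b[i]-b[0],2))
E
```

```text
0.02 y 0.05 z -0.38 cum [0.05 0.38]
0.06 y 0.13 z -0.76 cum [0.18 1.13]
0.11 y 0.21 z -0.94 cum [0.39 2.07]
0.17 y 0.31 z -1.11 cum [0.7  3.18]
0.23 y 0.37 z -1.09 cum [1.07 4.27]
0.29 y 0.44 z -1.06 cum [1.51 5.33]
0.35 y 0.50 z -1.03 cum [2.01 6.36]
0.41 y 0.56 z -1.00 cum [2.57 7.37]
0.47 y 0.62 z -0.97 cum [3.19 8.33]
0.53 y 0.68 z -0.93 cum [3.87 9.26]
0.59 y 0.73 z -0.89 cum [ 4.6  10.15]
0.65 y 0.78 z -0.84 cum [ 5.39 10.99]
0.71 y 0.83 z -0.79 cum [ 6.22 11.78]
0.77 y 0.88 z -0.74 cum [ 7.1  12.52]
0.83 y 0.92 z -0.69 cum [ 8.02 13.21]
0.88 y 0.80 z -0.53 cum [ 8.82 13.74]
0.93 y 0.82 z -0.49 cum [ 9.65 14.23]
0.97 y 0.68 z -0.36 cum [10.32 14.59]
1.0 y 0.52 z -0.25 cum [10.84 14.84]
1.02 y 0.35 z -0.16 cum [11.19 15.  ]
```

Call:
jog_arm(motion=[{"x": 0,"y": 0.05,"z": -0.4,"ax": 0,"ay": 0,"az": 0},{"x": 0,"y": 0.15,"z": -0.75,"ax": 0,"ay": 0,"az": 0},{"x": 0,"y": 0.2,"z": -0.95,"ax": 0,"ay": 0,"az": 0},{"x": 0,"y": 0.3,"z": -1.1,"ax": 0,"ay": 0,"az": 0},{"x": 0,"y": 0.37,"z": -1.1,"ax": 0,"ay": 0,"az": 0}])

```text
time_s: 12.35
tool_pos: [0.448, -0.2799, 0.1356]
tool_rot: [-180.0, 0.0, 92.7]
force: [0.2, -1.5, -2.9]
grip_width: 0.0091
grasp_force: 12.0
```

Call:
jog_arm(motion=[{"x": 0,"y": 0.44,"z": -1.05,"ax": 0,"ay": 0,"az": 0},{"x": 0,"y": 0.5,"z": -1.03,"ax": 0,"ay": 0,"az": 0},{"x": 0,"y": 0.56,"z": -1.0,"ax": 0,"ay": 0,"az": 0},{"x": 0,"y": 0.62,"z": -0.97,"ax": 0,"ay": 0,"az": 0},{"x": 0,"y": 0.68,"z": -0.93,"ax": 0,"ay": 0,"az": 0}])

```text
time_s: 12.85
tool_pos: [0.4749, -0.2785, 0.1853]
tool_rot: [-179.8, -0.0, 92.7]
force: [-7.2, 0.8, 2.8]
grip_width: 0.0095
grasp_force: 12.0
```

Call:
jog_arm(motion=[{"x": 0,"y": 0.63,"z": -0.95,"ax": 0,"ay": 0,"az": 0},{"x": 0,"y": 0.73,"z": -0.87,"ax": 0,"ay": 0,"az": 0},{"x": 0,"y": 0.8,"z": -0.8,"ax": 0,"ay": 0,"az": 0},{"x": 0,"y": 0.88,"z": -0.75,"ax": 0,"ay": 0,"az": 0},{"x": 0,"y": 0.92,"z": -0.7,"ax": 0,"ay": 0,"az": 0}])

```text
time_s: 13.35
tool_pos: [0.5161, -0.2764, 0.2265]
tool_rot: [-180.0, 0.0, 92.7]
force: [-4.7, 0.5, 4.2]
grip_width: 0.0094
grasp_force: 12.0
```

Call:
jog_arm(motion=[{"x": 0,"y": 0.76,"z": -0.58,"ax": 0,"ay": 0,"az": 0},{"x": 0,"y": 0.78,"z": -0.54,"ax": 0,"ay": 0,"az": 0},{"x": 0,"y": 0.65,"z": -0.4,"ax": 0,"ay": 0,"az": 0},{"x": 0,"y": 0.5,"z": -0.28,"ax": 0,"ay": 0,"az": 0},{"x": 0,"y": 0.3,"z": -0.16,"ax": 0,"ay": 0,"az": 0}])

```text
time_s: 13.85
tool_pos: [0.5463, -0.2749, 0.2447]
tool_rot: [180.0, -0.0, 92.8]
force: [-1.1, 1.2, 1.5]
grip_width: 0.0092
grasp_force: 12.0
```

```bash
python3 - <<'E'
from h import *
import cv2
for n in("scene","top"):
    cv2.imwrite(f"pics/{n}6.png",env.read_camera(n)[:,:,::-1])
o=env.get_obs();print(o["tool_pos"],o["force"],o["wrist_torque"],o["grip_width"])
im=cv2.imread("pics/scene6.png")
cv2.imwrite("pics/s6.png",cv2.resize(im[110:260,280:440],None,fx=5,fy=4,interpolation=cv2.INTER_CUBIC))
E
```

```text
[ 0.54617424 -0.27497085  0.24460897] [-2.40306325  0.91106559  0.78381662] [ 0.19201419  0.3247656  -0.00715798] 0.009635552407750351
```

View pics/s6.png

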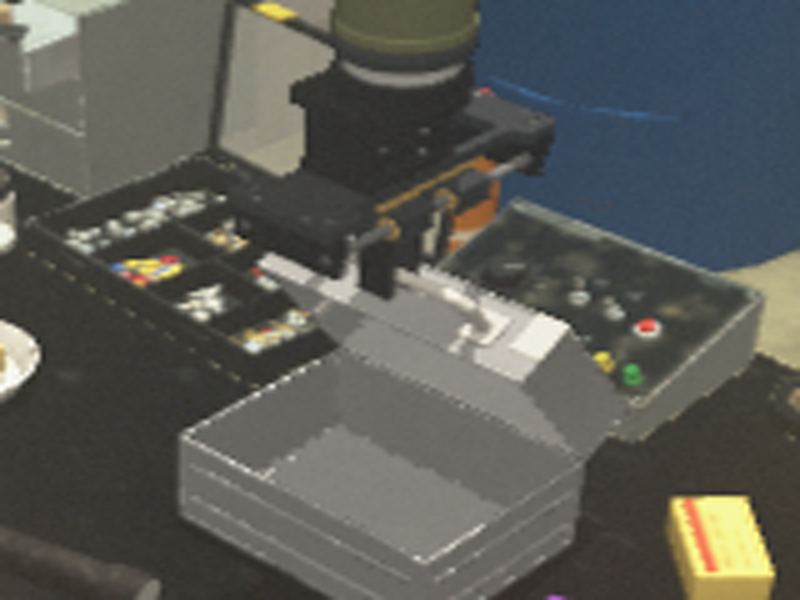

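The lid is partly up and the bar is held between the fingers at about (385,275); by the swing it stands at roughly 1.0 rad. Now the last part, slowly.

Call:
jog_arm(motion=[{"x": 0,"y": 0.3,"z": -0.1,"ax": 0,"ay": 0,"az": 0},{"x": 0,"y": 0.4,"z": -0.15,"ax": 0,"ay": 0,"az": 0},{"x": 0,"y": 0.4,"z": -0.15,"ax": 0,"ay": 0,"az": 0},{"x": 0,"y": 0.4,"z": -0.13,"ax": 0,"ay": 0,"az": 0},{"x": 0,"y": 0.4,"z": -0.12,"ax": 0,"ay": 0,"az": 0}])

```text
time_s: 14.45
tool_pos: [0.5651, -0.274, 0.2517]
tool_rot: [180.0, 0.0, 92.7]
force: [-3.5, 1.9, 4.7]
grip_width: 0.0098
grasp_force: 12.0
```

Call:
jog_arm(motion=[{"x": 0,"y": 0.4,"z": -0.12,"ax": 0,"ay": 0,"az": 0},{"x": 0,"y": 0.4,"z": -0.1,"ax": 0,"ay": 0,"az": 0},{"x": 0,"y": 0.3,"z": -0.08,"ax": 0,"ay": 0,"az": 0},{"x": 0,"y": 0.1,"z": -0.03,"ax": 0,"ay": 0,"az": 0},{"x": 0,"y": 0,"z": 0,"ax": 0,"ay": 0,"az": 0}])

```text
time_s: 14.95
tool_pos: [0.5774, -0.2734, 0.2551]
tool_rot: [179.9, 0.0, 92.8]
force: [-1.2, 1.9, 4.6]
grip_width: 0.0096
grasp_force: 12.0
```

```bash
python3 - <<'E'
from h import *
import cv2
h=np.array([.627,-.269,.085]);th=np.radians(2.75);X=np.array([np.cos(th),np.sin(th),0]);Y=np.array([-np.sin(th),np.cos(th),0])
s=np.array([.4372,-.2805,.0917])
for i in range(3):
    im=env.read_camera("scene")[:,:,::-1].copy();o=env.get_obs()
    rx=(o["tool_pos"]-s)@X-.19;print(o["tool_pos"],o["force"],"theta",np.arctan2(.025,-.19)-np.arccos(rx/.19164))
big=cv2.resize(im[110:260,280:440],None,fx=5,fy=4,interpolation=cv2.INTER_CUBIC)
for t,c in((1.10,(255,0,0)),(1.18,(0,255,0)),(1.26,(0,0,255))):
    f=lambda a,y,z:h+X*(a*np.cos(t)+z*np.sin(t))+Y*y+np.array([0,0,1])*(-a*np.sin(t)+z*np.cos(t))
    P=[f(0,-.1,0),f(-.15,-.1,0),f(-.15,-.1,.05),f(-.15,.1,.05),f(-.15,.1,0),f(-.15,-.1,0)]
    q=[((u-280)*5+2,(v-110)*4+1.5) for u,v in(px("scene",p) for p in P)]
    cv2.polylines(big,[np.round(q).astype(int)],False,c,1)
cv2.imwrite("pics/s7.png",big)
E
```

```text
[ 0.57737783 -0.27341952  0.2550826 ] [-3.2299295   2.09995628  6.07313877] theta 1.1779328872491233
[ 0.57732809 -0.2734211   0.25504925] [-1.37634134  2.86222871  5.3501016 ] theta 1.1776640213519927
[ 0.57729858 -0.27341902  0.25507297] [-2.4601714   2.44478861  4.98894942] theta 1.1775053185400128
```

View pics/s7.png

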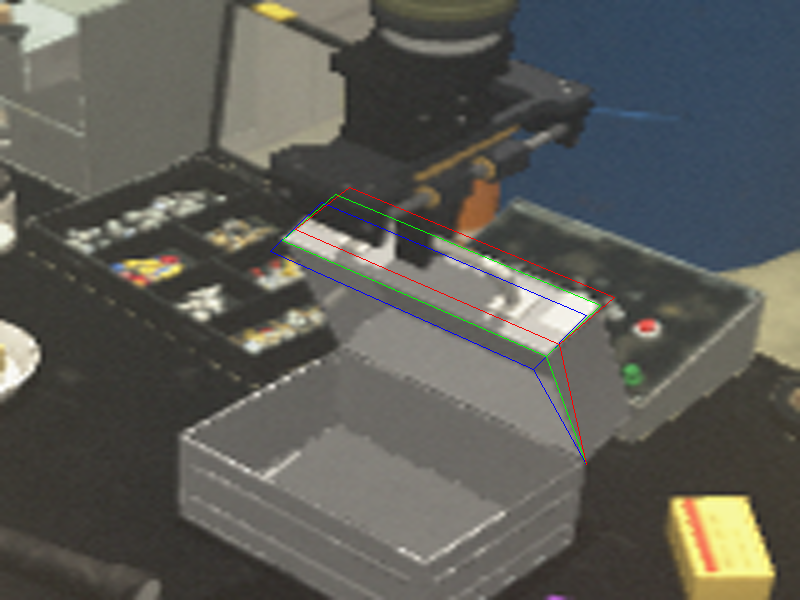

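The green 1.18 rad outline matches the lid's front edge, from about (285,240) to (548,353). The swing geometry gives 1.178 rad, the arm is still, and the bar is held with 12 N.

```bash
python3 -c "
from cell import env
print(env.sign_off())"
```

```text
the job is handed in; nothing more can be done
None
```

The carton is in the dish and the lid is held by its bar at about 1.18 rad, its balance point; I handed the job in at about 15 s of the 56 s allowed, and the verdict wasn't shown.

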